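# Seat a lens tube in a sprung V-block and hold it down

### The job

Lift the silver lens tube with the blue band off the free-spinning turntable, without sending the table into a spin or toppling the two objectives on it, and lay it lengthwise and centred in the brass V-block. Then press it down with the gripper so that it bears on both V faces and the sprung carriage sinks about 7 mm, half of its travel, without ever bottoming it, and finish holding it pressed like that. Leave the other things on the bench alone.

Things in the scene. Friction and masses are not known exactly. Their poses are not given: they have to be found in the camera images.
- tube: cylindrical relay-lens tube, 36 mm diameter, 130 mm long, about 0.25 kg; silver with a 44 mm wide blue band round the middle, glass at both ends (the ends are alike). Origin on its axis at mid-length; its x axis runs along the tube. It starts lying on the turntable, axis level, tangential to the rim.
- foot: fixed dark steel foot of the V-block, 150 x 110 x 20 mm, origin at the bench under its centre; x axis along the groove, z up. On it rides the sprung carriage with a 90 degree V groove, open at both ends, made of two brass saddles 24 mm long, with a 60 mm gap between them that leaves room for fingers beside the tube; in the gap the carriage's floor plate is 50 mm above the bench.
- carriage (a joint): downward travel of the sprung V-block carriage, m: 0 at the top (where it starts), 0.014 bottomed. The spring holds it at 0 until about 5.5 N in all presses on it (the tube's own weight does not move it), then yields 1 mm for each further newton.
- seat (a point): where the tube's middle lies when seated, on the tube's axis; moves with the carriage; x axis along the groove, z up. 92 mm above the bench with the carriage up. The two saddles are centred 42 mm either side of it along x. The groove is 44 mm wide at its top, 4 mm below this point; nothing stands higher. The top of the seated tube is 18 mm above this point.
- turntable (a joint): turning of the turntable, rad, anticlockwise from above, 0 at the start
- objective_a: brass microscope objective, 28 mm diameter, 42 mm high, standing upright loose on the turntable opposite the tube; origin at the centre of its underside.
- objective_b: steel microscope objective, the same size, also standing on the turntable opposite the tube; origin at the centre of its underside.
- reagent: closed amber bottle, 56 mm diameter, 100 mm high, standing at the far edge; origin under its centre.
- beaker: clear plastic beaker, 68 mm diameter, 75 mm high, standing at the far edge; origin under its centre.
- dish: closed clear Petri dish, 94 mm diameter, 17 mm high, lying on the bench before the robot; origin under its centre.
- slide_box: green slide box with a white lid, 85 x 34 x 34 mm, lying at the far edge; origin under its centre.
- hub (a point): round grey turntable, 270 mm diameter, platter top 30 mm above the bench, this point at the bench on its vertical spin axis, its axes turning with the platter. It turns freely, no brake. The tube lies along its y at x = +75 mm, between four orange stops 8 mm high, 6 mm thick, beside the tube 38 to 58 mm from its middle; beside the blue band there is nothing.
Mind the look-alikes: they are no part of the job. Of the things like the tube, leave any that is purple; of the rest the larger one is meant.

How it is judged (in metres and radians):
On the way, in this order (a step that is already met when the one before it is completed fails the run):
1. the tube is lifted clear of the turntable (z of tube in the frame of hub above 0.085 m and contact force between turntable and tube below 0.01 N and contact force between the fingers and tube above 0.5 N), for 0.2 s.
2. the tube lies in the V on both faces (x of tube in the frame of seat between -0.012 and 0.012 m and y of tube in the frame of seat between -0.003 and 0.003 m and z of tube in the frame of seat between -0.003 and 0.003 m and angle between the x axis of tube and the x axis of seat, either way round below 0.06 rad and contact force between tube and carriage_c0 above 0.15 N and contact force between tube and carriage_c1 above 0.15 N and contact force between tube and carriage_c2 above 0.15 N and contact force between tube and carriage_c3 above 0.15 N), for 0.2 s.
At the end, for the whole second after the job is handed in: the tube lies in the V (middle within 12 mm along the groove, 3 mm across and in height, axis within 0.06 rad), pressed by the fingers, which do not touch the V-block, with over 0.5 N on each of the four brass faces (two saddles, both sides), the carriage steady 3.5 to 10.5 mm down (x of tube in the frame of seat between -0.012 and 0.012 m and y of tube in the frame of seat between -0.003 and 0.003 m and z of tube in the frame of seat between -0.003 and 0.003 m and angle between the x axis of tube and the x axis of seat, either way round below 0.06 rad and contact force between tube and carriage_c0 above 0.5 N and contact force between tube and carriage_c1 above 0.5 N and contact force between tube and carriage_c2 above 0.5 N and contact force between tube and carriage_c3 above 0.5 N and contact force between the fingers and foot below 1 N and contact force between the fingers and tube above 3 N and value of joint carriage between 0.0035 and 0.0105 m and linear speed of tube below 0.02 m/s); the arm keeps its last pose, push and grip.
It fails at once if the turntable is sent spinning (over 2.5 rad/s) (velocity of joint turntable above 2.5 rad/s or velocity of joint turntable below -2.5 rad/s).
It fails at once if an objective is toppled or leaves the turntable (angle between any of objective_a, objective_b's own z axis and vertical above 0.5 rad or height (world z) of any of objective_a, objective_b below 0.02 m or horizontal distance between any of objective_a, objective_b and hub above 0.135 m).
It fails at once if the carriage is bottomed (over 13.5 mm) (value of joint carriage above 0.0135 m).
It fails at once if the tube falls to the bench (height (world z) of tube below 0.035 m).
It fails at once if a bystander is pushed over 30 mm or toppled (distance of any of reagent, beaker, dish, slide_box from where it was at the start of the episode above 0.03 m or angle between any of reagent, beaker, dish, slide_box's own z axis and vertical above 0.5 rad).
It also fails if it takes over 54 s, if anything falls off the work surface, if the arm or the gripper's body presses on something with over 40 N, if the wrist force passes 120 N, or if a joint passes its speed limit or range.

### The arm

A 7-joint arm with a two-finger parallel gripper is mounted at the origin on the work surface. World frame = base frame: x ahead of the robot, y to its left, z up, the work surface at z = 0. Lengths are in mm, angles in rad, forces in N, time in s.
With the tool pointing down it reaches from about 350 to 900 mm from the base axis. Payload 8.1 kg.
Tool frame: the origin (TCP) lies at the very end of the fingers, on their centre line; the grasp point (between the pads) lies 19 mm behind it; z points along the fingers, y is the line along which they close (so a half turn about z gives the same grasp; the last joint's range is limited). The gripper opens to 92 mm and grips with 3 to 60 N. Pads are 19 mm wide; open, the fingers measure 130 mm over their backs; the gripper's body (75 mm by 190 mm) begins 47 mm behind the grasp point.
Start: joints at [1.177, 0.434, 0.025, 1.573, -0.012, 1.134, -0.075], TCP at [179.175, -598.781, 200.842] pointing down, gripper open.
Joint ranges: [-2.62, 2.62], [-0.44, 2.09], [-1.27, 1.32], [0.08, 2.57], [-1.32, 4.46], [0.12, 2], [-2.74, 2.74]. Speed limits (rad/s): [2.22, 2.22, 3.01, 3.01, 3.14, 3.14, 3.14].

### API

Orientations are given as a unit quaternion [w, x, y, z].
In Python, from workcell import sense, optics, finish_job gives the robot as it stands.
- The arm moves only by the shell command python3 -m creep 'ROWS' [FORCE]. ROWS is JSON, a list of rows, each an object of numbers: "grip": the opening, from -1 (shut) to 1 (fully open); "tx", "ty", "tz": the shift along the tool's x, y, z in cm; "roll": the turn about the tool's z in rad. A call has 1 to 12 rows; each row shifts and turns the commanded pose from where the row before left it, along the tool's axes as they then stand; what a row does not reach is not made up. A row lasts 1/8 s, in which the tool goes at most 62.5 mm and 10.7 degrees, less where a joint would pass 70% of its speed; a pose out of reach is approached as far as the arm can. A call is refused whole if a number of a shift passes 6.25 or a number of a turn 0.188, either way. A call with a gripper value outside its range is refused whole. The fingers move at their own pace and stop on an object; FORCE is the grip in N (left out, the last holds). Time passes only in rows, so rows that do not move let the fingers close. It gives the time, the measured TCP pose, the force, the opening and the grip force at its end, in the units of the state.
- sense(): the state, without advancing time (a new reading comes with each control period).
- optics.grab_frame(name): name is "scene" or "top" or "wrist"; returns a dict with "pixels" (400x640x3 uint8, red, green, blue), "vertical_fov" (degrees; the focal length in pixels is half the picture's height over the tangent of half this angle, whatever the lens; pixels are square), "cx", "cy" (the principal point, pixels), "rvec" (rotation vector, rad) and "tvec" (3), from world to camera coordinates, as OpenCV has them; the wrist camera has in their place "T_tool_cam" (4x4, takes a point from camera to tool coordinates, whose origin is the TCP and whose axes are the flange's). Camera axes: x right, y down, z forward; pixel columns grow to the right and rows downward; lengths in mm; the calibration is good to about 2 mm. A picture is of the moment at which its call begins: read the wrist's pose just before it. There is no depth.
- finish_job(): hands the job in; it is judged then, once.
The state is a dict: "time_s": time; "joint_pos": joint angles; "qvel": joint speeds; "joint_torque": joint torques, N m; "ee_pos": TCP position; "eef_rot": TCP orientation; "wrist_force": force on the tool from outside, world axes, zero at the start; "ft_torque": the same for the moment, N m; "finger_gap": finger opening in mm; "finger_force": force on a finger pad.
Only numpy, scipy, OpenCV 4.12 (cv2) and the standard library are available. Lean on these libraries where they do the work, as an engineer would, in place of code of your own. Each camera call takes 0.05 s, during which the arm holds its last target. There are 200 camera calls.

## Working session

There is one attempt and no reset: what is moved stays moved. The work goes in short steps, Python scripts to look and compute and a shell command to move; the robot and the scene stay as the last step left them, time stands still between calls to the robot, and variables do not carry over. Pictures are saved under pics/ and viewed, at most 10 in all, crops included, and the job is handed in when it is done.

```bash
mkdir -p pics; cat > h.py <<'E'
import numpy as np,cv2,json
from workcell import sense,optics
def grab(n,f):
    s=sense(); d=optics.grab_frame(n); cv2.imwrite(f,d["pixels"][:,:,::-1])
    m={k:np.array(v).tolist() for k,v in d.items() if k!="pixels"}; m["pose"]=[list(s["ee_pos"]),list(s["eef_rot"])]
    json.dump(m,open(f+".json","w")); return d
def cam(f):
    m=json.load(open(f+".json")); K=200/np.tan(np.radians(m["vertical_fov"])/2)
    if "rvec" in m:
        R=cv2.Rodrigues(np.array(m["rvec"]))[0]; t=np.array(m["tvec"]).ravel(); Rw=R.T; c=-R.T@t
    else:
        from scipy.spatial.transform import Rotation as Ro
        p,q=m["pose"]; Rt=Ro.from_quat([q[1],q[2],q[3],q[0]]).as_matrix(); T=np.array(m["T_tool_cam"])
        Rw=Rt@T[:3,:3]; c=Rt@T[:3,3]+np.array(p)
    return m,K,Rw,c
def px(f,u,v,z):
    m,K,Rw,c=cam(f); r=Rw@np.array([(u-m["cx"])/K,(v-m["cy"])/K,1]); return c+r*(z-c[2])/r[2]
def proj(f,P):
    m,K,Rw,c=cam(f); q=Rw.T@(np.array(P,float)-c); return q[0]/q[2]*K+m["cx"],q[1]/q[2]*K+m["cy"]
E
python3 - <<'E'
from h import *
for n in("scene","top"):
    grab(n,f"pics/{n}0.png"); m,K,R,c=cam(f"pics/{n}0.png"); print(n,K,c.round(),R[:,2].round(2),m["cx"],m["cy"])
print(sense())
E
```

```text
scene 506.7291985438402 [1144. -944.  788.] [-0.45  0.67 -0.59] 324.0942449448052 196.88451004593534
top 458.83850863353086 [ 402.  -97. 1431.] [ 0.13 -0.01 -0.99] 316.7973036356273 198.81598298268534
{'time_s': 0.1, 'joint_pos': array([ 1.17739518,  0.43512459,  0.02494688,  1.57396662, -0.01158161,
        1.13398457, -0.07509355]), 'qvel': array([ 6.07725975e-04, -6.28768936e-04, -1.59797127e-03, -2.47007576e-03,
       -7.26702032e-04, -1.80027138e-04,  1.38935169e-05]), 'joint_torque': array([ 4.59757081e-03, -6.69125748e+01,  9.89601351e-01, -3.15143287e+01,
       -6.02474366e-02,  3.75128200e-02,  3.40740530e-05]), 'ee_pos': array([ 179.02332329, -598.32484485,  200.15627026]), 'eef_rot': array([-6.49965888e-04,  9.89449936e-01,  1.44873654e-01, -1.59634296e-04]), 'wrist_force': array([0.65580081, 0.50728543, 0.22932498]), 'ft_torque': array([ 0.02937767,  0.00948622, -0.08121446]), 'finger_force': 0.0, 'finger_gap': 92.22699802963042}
```

View pics/top0.png

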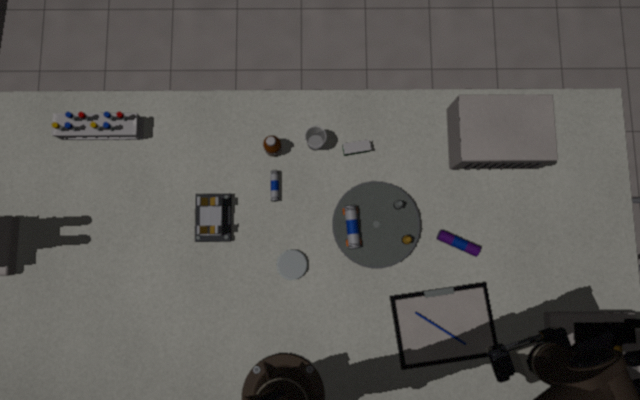

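View pics/scene0.png

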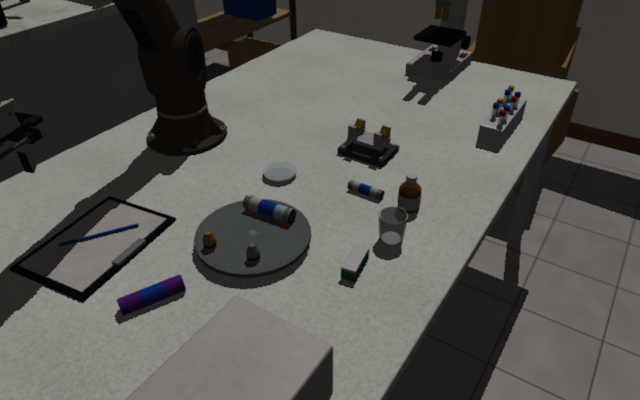

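Top view: the candidates are the silver tube with a blue band on the turntable (352,227), a smaller silver/blue tube on the bench (275,185) and a purple one (458,242). I choose the turntable one. The V-block is at (214,217). Next is one close crop of both.

```bash
python3 - <<'E'
from h import *
i=cv2.imread("pics/top0.png")
a=cv2.resize(i[170:280,325:430],None,fx=5,fy=5,interpolation=cv2.INTER_CUBIC)[:550]
b=cv2.resize(i[187:247,187:242],None,fx=5,fy=5,interpolation=cv2.INTER_CUBIC)
o=np.zeros((550,800,3),np.uint8);o[:550,:525]=a;o[:300,525:800]=b
cv2.imwrite("pics/crop0.png",cv2.convertScaleAbs(o,alpha=1.6))
E
```

```text
(no output)
```

View pics/crop0.png

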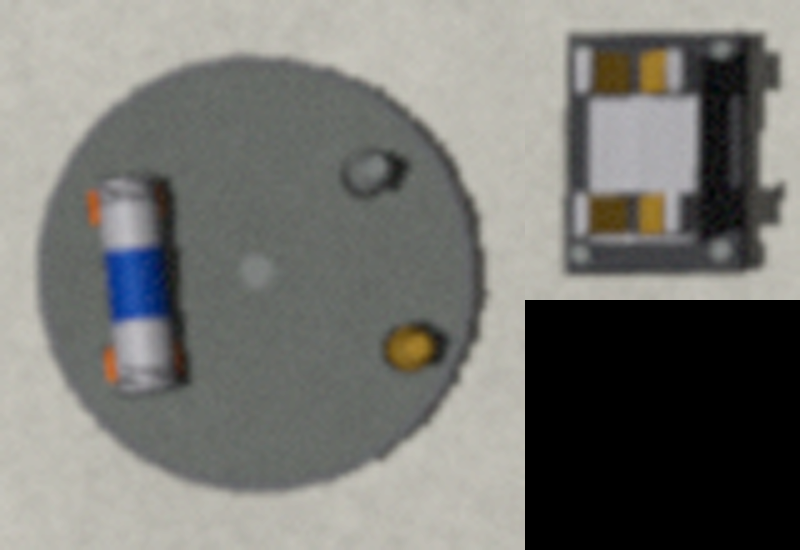

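```bash
python3 - <<'E'
from h import *
f="pics/top0.png"
T=lambda x,y:(325+x/5-.4,170+y/5-.4); V=lambda x,y:(187+(x-525)/5-.4,187+y/5-.4)
def P(n,uv,z): p=px(f,*uv,z);print(n,p.round(1));return p
hub=P("hub",T(257,272),32)
L=P("disc left",T(38,272),30);R=P("disc right",T(476,272),30);P("disc top",T(257,55),30);P("disc bot",T(257,490),30)
# outlines
a=P("end far",T(130,180),57);b=P("end near",T(152,388),57);c=P("band",T(139,285),66)
d=a-b;print("tube len",np.linalg.norm(d),"yaw",np.arctan2(d[1],d[0]))
s1=P("sad far",V(630,72),88);s2=P("sad near",V(630,214),88);print((s1+s2)/2,np.linalg.norm(s1-s2))
for q in[(592,72),(668,72),(592,214),(668,214)]:P("edge",V(*q),88)
P("sad far top",V(630,50),88);P("sad near bottom",V(630,235),88)
for q in[(568,35),(568,272),(765,35),(765,272)]:P("foot",V(*q),20)
E
```

```text
hub [ 506.  -284.7   32. ]
disc left [ 507.  -150.9   30. ]
disc right [ 505.3 -419.1   30. ]
disc top [ 640.8 -288.1   30. ]
disc bot [ 374.3 -281.8   30. ]
end far [ 560.2 -206.    57. ]
end near [ 435.3 -217.1   57. ]
band [ 496.2 -209.6   66. ]
tube len 125.36502037977445 yaw 0.08860798885878297
sad far [572.9 217.9  88. ]
sad near [489.2 215.9  88. ]
[531.03902874 216.87414715  88.        ] 83.7340954311697
edge [573.  240.3  88. ]
edge [572.8 195.5  88. ]
edge [489.3 238.1  88. ]
edge [489.  193.7  88. ]
sad far top [586.  218.2  88. ]
sad near bottom [476.9 215.6  88. ]
foot [604.9 272.8  20. ]
foot [458.3 268.8  20. ]
foot [604.2 150.7  20. ]
foot [457.6 148.2  20. ]
```

```bash
python3 -m creep '[{"roll":0.1,"grip":1},{"roll":0.1},{"tx":2,"ty":-2},{"tx":3,"ty":-3},{"tx":3,"ty":-3},{"tx":3,"ty":-3},{"tx":3,"ty":-3},{"tx":3,"ty":-3},{"tx":3,"ty":-3},{"tx":2,"ty":-2},{"tx":0}]'
```

```text
invalid input at $[0]: expected keys grip, tx, ty, tz, roll
```

```bash
python3 -m creep '[{"grip":1,"tx":0,"ty":0,"tz":0,"roll":0.1},{"grip":1,"tx":0,"ty":0,"tz":0,"roll":0.1},{"grip":1,"tx":2,"ty":-2,"tz":0,"roll":0},{"grip":1,"tx":3,"ty":-3,"tz":0,"roll":0},{"grip":1,"tx":3,"ty":-3,"tz":0,"roll":0},{"grip":1,"tx":3,"ty":-3,"tz":0,"roll":0},{"grip":1,"tx":3,"ty":-3,"tz":0,"roll":0},{"grip":1,"tx":3,"ty":-3,"tz":0,"roll":0},{"grip":1,"tx":3,"ty":-3,"tz":0,"roll":0},{"grip":1,"tx":2,"ty":-2,"tz":0,"roll":0},{"grip":1,"tx":0,"ty":0,"tz":0,"roll":0}]'
cat >> h.py <<'E'
def to(x,y,z,yaw):
    "remaining move to a target, in tool axes (cm, rad)"
    from scipy.spatial.transform import Rotation as Ro
    s=sense(); q=s["eef_rot"]; R=Ro.from_quat([q[1],q[2],q[3],q[0]]).as_matrix(); w=np.arctan2(R[1,0],R[0,0])
    d=R.T@(np.array([x,y,z])-s["ee_pos"])/10
    print("pos",s["ee_pos"].round(1),"yaw %.3f tilt %.3f"%(w,np.arccos(min(1,-R[2,2]))),"shift",d.round(2),"roll %.3f"%(w-yaw),"F",s["wrist_force"].round(1),"gap %.1f ff %.1f t %.2f"%(s["finger_gap"],s["finger_force"],s["time_s"]))
E
python3 -c "
from h import *
to(498,-210,200,.088)"
```

```text
time_s: 1.48
ee_pos: [379.9, -357.5, 200.6]
eef_rot: [-0.001, 0.999, 0.048, 0.0]
wrist_force: [0.3, -1.1, -0.2]
finger_gap: 91.9
finger_force: 0.0
pos [ 379.9 -357.5  200.6] yaw 0.095 tilt 0.001 shift [ 13.15 -13.56   0.08] roll 0.007 F [ 0.3 -1.1 -0.2] gap 91.9 ff 0.0 t 1.48
```

```bash
python3 -m creep '[{"grip":1,"tx":2,"ty":-2,"tz":0,"roll":0},{"grip":1,"tx":3,"ty":-3,"tz":0,"roll":0},{"grip":1,"tx":3,"ty":-3,"tz":0,"roll":0},{"grip":1,"tx":3,"ty":-3,"tz":0,"roll":0},{"grip":1,"tx":2.1,"ty":-2.5,"tz":0,"roll":0.007},{"grip":1,"tx":0,"ty":0,"tz":0,"roll":0},{"grip":1,"tx":0,"ty":0,"tz":0,"roll":0}]'
python3 - <<'E'
from h import *
to(498,-210,200,.088)
f="pics/w1.png";grab("wrist",f);grab("top","pics/top1.png")
m,K,R,c=cam(f);print(K,c.round(),R.round(2).tolist())
i=cv2.imread(f);cv2.imwrite(f,cv2.convertScaleAbs(i,alpha=1.5))
E
```

```text
time_s: 2.35
ee_pos: [495.7, -215.0, 200.5]
eef_rot: [0.0, 0.999, 0.041, -0.001]
wrist_force: [0.6, -0.2, -0.2]
finger_gap: 92.1
finger_force: 0.0
pos [ 495.7 -215.   200.5] yaw 0.082 tilt 0.001 shift [ 0.27 -0.48  0.05] roll -0.006 F [ 0.6 -0.2 -0.2] gap 92.1 ff 0.0 t 2.35
341.6599883680859 [ 581. -208.  385.] [[0.08, -0.95, -0.31], [-1.0, -0.08, -0.03], [0.0, 0.31, -0.95]]
```

View pics/w1.png

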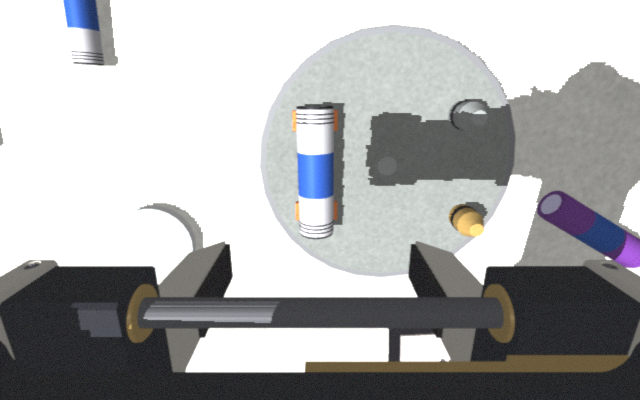

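The wrist view shows the tube's blue band centred at about (316,174), with ends at (315,106) and (316,237), between the orange stops. It is parallel to the tool.

```bash
python3 - <<'E'
from h import *
f="pics/w1.png"
i=cv2.imread(f).astype(int); m=((i[...,0]>140)&(i[...,0]-i[...,2]>90)).astype(np.uint8); m[:, :240]=0;m[:, 400:]=0;m[:120]=0;m[220:]=0
v,u=np.nonzero(m);print(u.min(),u.max(),v.min(),v.max(),u.mean(),v.mean())
for r in(155,174,193):
    uu=np.nonzero(m[r])[0];print(r,uu.min(),uu.max(),px(f,(uu.min()+uu.max())/2,r,57).round(1))
print("far",px(f,315,106,50).round(1),"near",px(f,316,237,50).round(1),"band",px(f,u.mean(),v.mean(),62).round(1))
print("hub",px(f,388,166,32).round(1))
E
```

```text
298 329 153 198 313.7165814463112 175.7216946676406
155 298 329 [ 518.  -207.4   57. ]
174 298 329 [ 499.1 -208.8   57. ]
193 299 329 [ 479.6 -210.8   57. ]
far [ 563.4 -205.2   50. ] near [ 428.5 -216.8   50. ] band [ 498.7 -209.2   62. ]
hub [ 507.9 -286.4   32. ]
```

```bash
python3 -c "
from h import *
to(498,-209.5,80,.087)"
python3 -m creep '[{"grip":1,"tx":0.18,"ty":-0.57,"tz":0,"roll":-0.005},{"grip":1,"tx":0,"ty":0,"tz":3,"roll":0},{"grip":1,"tx":0,"ty":0,"tz":4,"roll":0},{"grip":1,"tx":0,"ty":0,"tz":3,"roll":0},{"grip":1,"tx":0,"ty":0,"tz":2,"roll":0},{"grip":1,"tx":0,"ty":0,"tz":0,"roll":0},{"grip":1,"tx":0,"ty":0,"tz":0,"roll":0},{"grip":1,"tx":0,"ty":0,"tz":0,"roll":0}]'
python3 -c "
from h import *
to(498,-209.5,36,.087)"
```

```text
pos [ 495.6 -215.2  200.7] yaw 0.081 tilt 0.001 shift [ 0.3  -0.56 12.07] roll -0.006 F [-1.1 -0.2  0.1] gap 91.8 ff 0.0 t 2.45
time_s: 3.45
ee_pos: [498.6, -207.9, 82.0]
eef_rot: [0.0, 0.999, 0.044, 0.001]
wrist_force: [0.4, -0.5, 0.2]
finger_gap: 91.7
finger_force: 0.0
pos [ 498.6 -207.9   82. ] yaw 0.089 tilt 0.002 shift [-0.09  0.15  4.6 ] roll 0.002 F [ 0.4 -0.5  0.2] gap 91.7 ff 0.0 t 3.45
```

```bash
python3 -m creep '[{"grip":1,"tx":-0.05,"ty":0.15,"tz":2,"roll":0},{"grip":1,"tx":0,"ty":0,"tz":2,"roll":0},{"grip":1,"tx":0,"ty":0,"tz":0.5,"roll":0},{"grip":0.5,"tx":0,"ty":0,"tz":0,"roll":0},{"grip":0.2,"tx":0,"ty":0,"tz":0,"roll":0},{"grip":0,"tx":0,"ty":0,"tz":0,"roll":0},{"grip":-0.05,"tx":0,"ty":0,"tz":0,"roll":0},{"grip":-0.1,"tx":0,"ty":0,"tz":0,"roll":0},{"grip":-0.1,"tx":0,"ty":0,"tz":0,"roll":0}]' 15
python3 - <<'E'
from h import *
to(498,-209.5,36,.087)
f="pics/w2.png";grab("wrist",f)
i=cv2.imread(f);cv2.imwrite(f,cv2.convertScaleAbs(i,alpha=1.3))
E
```

```text
time_s: 4.58
ee_pos: [497.5, -209.1, 35.8]
eef_rot: [0.0, 0.999, 0.044, 0.0]
wrist_force: [0.8, -0.4, -0.7]
finger_gap: 41.9
finger_force: 0.0
pos [ 497.5 -209.1   35.8] yaw 0.089 tilt 0.000 shift [ 0.04  0.04 -0.02] roll 0.002 F [ 0.8 -0.4 -0.7] gap 41.9 ff 0.0 t 4.58
```

View pics/w2.png

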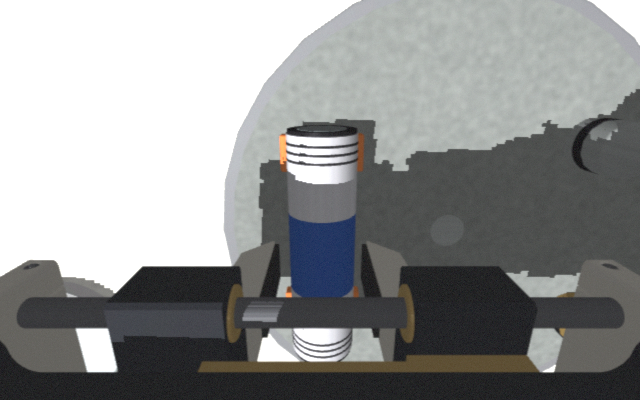

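The pads are evenly placed either side of the blue band, with the tube at columns 289–356. Now I grip and lift gently.

```bash
python3 -m creep '[{"grip":-0.15,"tx":0,"ty":0,"tz":0,"roll":0},{"grip":-0.2,"tx":0,"ty":0,"tz":0,"roll":0},{"grip":-0.3,"tx":0,"ty":0,"tz":0,"roll":0},{"grip":-1,"tx":0,"ty":0,"tz":0,"roll":0},{"grip":-1,"tx":0,"ty":0,"tz":0,"roll":0}]' 20
python3 -m creep '[{"grip":-1,"tx":0,"ty":0,"tz":-0.5,"roll":0},{"grip":-1,"tx":0,"ty":0,"tz":-1.5,"roll":0},{"grip":-1,"tx":0,"ty":0,"tz":-3,"roll":0},{"grip":-1,"tx":0,"ty":0,"tz":-4,"roll":0},{"grip":-1,"tx":0,"ty":0,"tz":-3,"roll":0},{"grip":-1,"tx":0,"ty":0,"tz":0,"roll":0},{"grip":-1,"tx":0,"ty":0,"tz":0,"roll":0},{"grip":-1,"tx":0,"ty":0,"tz":0,"roll":0}]'
python3 - <<'E'
from h import *
to(531,217,155,.02); grab("wrist","pics/w3.png"); grab("scene","pics/s3.png")
E
```

```text
time_s: 5.25
ee_pos: [498.1, -209.4, 36.4]
eef_rot: [0.0, 0.999, 0.044, 0.001]
wrist_force: [-1.4, 0.1, 13.4]
finger_gap: 18.8
finger_force: 16.7
time_s: 6.25
ee_pos: [496.8, -208.9, 155.0]
eef_rot: [-0.0, 0.999, 0.044, -0.001]
wrist_force: [-0.0, 0.4, -0.2]
finger_gap: 0.4
finger_force: 0.0
pos [ 496.8 -208.9  155. ] yaw 0.089 tilt 0.002 shift [ 7.180e+00 -4.212e+01  1.000e-02] roll 0.069 F [-0.   0.4 -0.2] gap 0.4 ff 0.0 t 6.25
```

```bash
python3 - <<'E'
from h import *
a=cv2.imread("pics/w3.png");grab("top","pics/top3.png");b=cv2.imread("pics/top3.png")
b=cv2.resize(b[170:280,270:430],(640,440));s=cv2.resize(cv2.imread("pics/s3.png")[150:290,160:340],(360,280))
o=np.zeros((600,800,3),np.uint8);o[:300,:480]=cv2.resize(a,(480,300));o[300:600,:436]=cv2.resize(b,(436,300));o[300:580,440:800]=s
cv2.imwrite("pics/c3.png",cv2.convertScaleAbs(o,alpha=1.3))
E
```

```text
(no output)
```

View pics/c3.png

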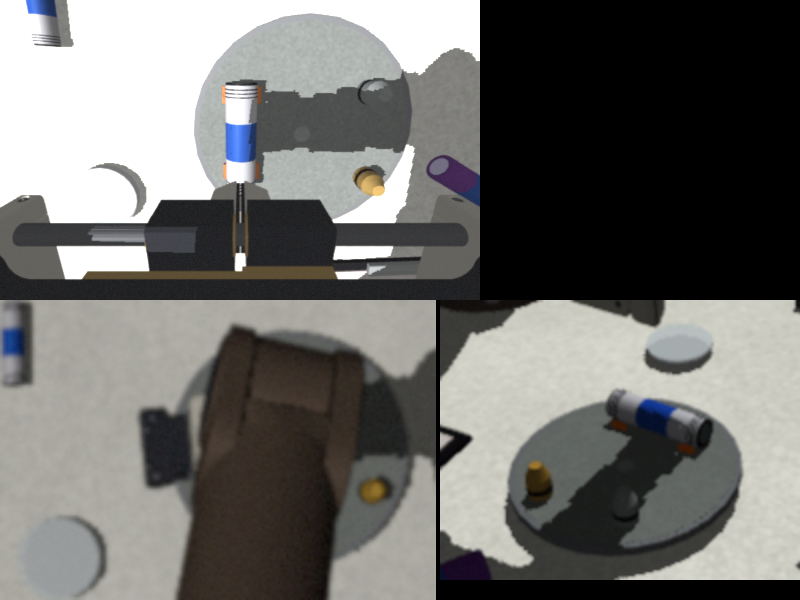

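The tube (composite, wrist picture, band at about 240,140) is still seated between its stops: the fingers closed without taking it. I check where the fingertips truly are from the open-finger picture.

```bash
python3 - <<'E'
from h import *
from scipy.spatial.transform import Rotation as Ro
for f,ys in(("pics/w1.png",(46,-46)),("pics/w2.png",(21,-21)),("pics/w3.png",(0,))):
    m,K,Rw,c=cam(f);p,q=m["pose"];R=Ro.from_quat([q[1],q[2],q[3],q[0]]).as_matrix()
    for z in(0,-19,-40):
        print(f,z,[tuple(np.round(proj(f,R@np.array([0,y,z])+np.array(p)),0)) for y in ys])
# is tube moved?
f="pics/w3.png";i=cv2.imread(f).astype(int); m=((i[...,0]>100)&(i[...,0]-i[...,2]>70)).astype(np.uint8); m[:, :240]=0;m[:, 400:]=0;m[:120]=0;m[230:]=0
for r in range(165,205,6):
    u=np.nonzero(m[r])[0]; 
    if len(u): print(r,u.min(),u.max(),px(f,(u.min()+u.max())/2,r,57).round(1))
to(498,-209.5,36,.087)
E
```

```text
pics/w1.png 0 [(np.float64(397.0), np.float64(239.0)), (np.float64(241.0), np.float64(239.0))]
pics/w1.png -19 [(np.float64(405.0), np.float64(254.0)), (np.float64(234.0), np.float64(254.0))]
pics/w1.png -40 [(np.float64(415.0), np.float64(275.0)), (np.float64(223.0), np.float64(275.0))]
pics/w2.png 0 [(np.float64(355.0), np.float64(239.0)), (np.float64(284.0), np.float64(239.0))]
pics/w2.png -19 [(np.float64(358.0), np.float64(254.0)), (np.float64(280.0), np.float64(254.0))]
pics/w2.png -40 [(np.float64(363.0), np.float64(275.0)), (np.float64(275.0), np.float64(275.0))]
pics/w3.png 0 [(np.float64(319.0), np.float64(239.0))]
pics/w3.png -19 [(np.float64(319.0), np.float64(254.0))]
pics/w3.png -40 [(np.float64(319.0), np.float64(275.0))]
165 301 308 [ 518.6 -194.3   57. ]
171 301 334 [ 514.4 -205.6   57. ]
177 301 333 [ 509.1 -205.7   57. ]
183 302 332 [ 503.9 -206.1   57. ]
189 302 331 [ 498.5 -206.1   57. ]
195 302 333 [ 493.2 -207.5   57. ]
201 302 333 [ 487.7 -207.9   57. ]
pos [ 497.1 -209.   155.1] yaw 0.089 tilt 0.001 shift [ 0.1   0.06 11.91] roll 0.002 F [ 0.4 -0.5  0.7] gap 0.1 ff 0.0 t 6.40
```

```bash
python3 - <<'E'
from h import *
a=cv2.imread("pics/w1.png")[90:390,150:490];b=cv2.imread("pics/w3.png")[90:390,240:400]
cv2.imwrite("pics/c4.png",np.hstack([cv2.resize(a,(510,450)),cv2.resize(b,(240,450))]))
E
```

```text
(no output)
```

View pics/c4.png

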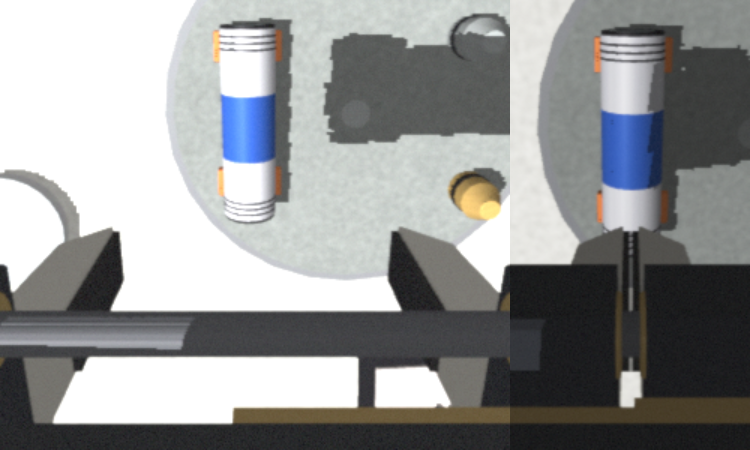

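The picture puts the real fingertips (231,243) at about 25 mm behind the reported TCP. The slip at an 18.8 mm gap agrees: the tips closed near z≈63, over the crown. So I must go about 25 mm deeper. I descend with the gripper open, in stages, watching the force.

```bash
python3 -m creep '[{"grip":1,"tx":0,"ty":-0.1,"tz":0,"roll":0},{"grip":1,"tx":0,"ty":0,"tz":0,"roll":0},{"grip":1,"tx":0,"ty":0,"tz":0,"roll":0},{"grip":1,"tx":0,"ty":0,"tz":3,"roll":0},{"grip":1,"tx":0,"ty":0,"tz":4,"roll":0},{"grip":1,"tx":0,"ty":0,"tz":3,"roll":0},{"grip":1,"tx":0,"ty":0,"tz":1.9,"roll":0},{"grip":0.2,"tx":0,"ty":0,"tz":0,"roll":0},{"grip":0,"tx":0,"ty":0,"tz":0,"roll":0},{"grip":-0.05,"tx":0,"ty":0,"tz":0,"roll":0},{"grip":-0.05,"tx":0,"ty":0,"tz":0,"roll":0}]' 15
python3 -m creep '[{"grip":-0.05,"tx":0,"ty":0,"tz":1,"roll":0},{"grip":-0.05,"tx":0,"ty":0,"tz":0.7,"roll":0},{"grip":-0.05,"tx":0,"ty":0,"tz":0,"roll":0}]'
python3 - <<'E'
from h import *
to(498,-208.5,12,.087)
f="pics/w5.png";grab("wrist",f);grab("scene","pics/s5.png")
a=cv2.convertScaleAbs(cv2.imread(f),alpha=1.3)[100:400,150:490]; b=cv2.resize(cv2.imread("pics/s5.png")[170:260,200:320],(440,330))
o=np.zeros((400,800,3),np.uint8);o[:300,:340]=a;o[:330,350:790]=cv2.convertScaleAbs(b,alpha=1.4);cv2.imwrite("pics/c5.png",o)
E
```

```text
time_s: 7.78
ee_pos: [497.9, -208.4, 37.6]
eef_rot: [0.0, 0.999, 0.044, 0.001]
wrist_force: [0.7, -0.8, -0.1]
finger_gap: 43.8
finger_force: 0.0
time_s: 8.15
ee_pos: [496.7, -207.9, 18.9]
eef_rot: [-0.0, 0.999, 0.044, -0.001]
wrist_force: [0.2, 0.2, 0.4]
finger_gap: 43.7
finger_force: 0.0
pos [ 496.7 -207.9   18.9] yaw 0.089 tilt 0.002 shift [0.12 0.07 0.69] roll 0.002 F [0.2 0.2 0.4] gap 43.7 ff 0.0 t 8.15
```

View pics/c5.png

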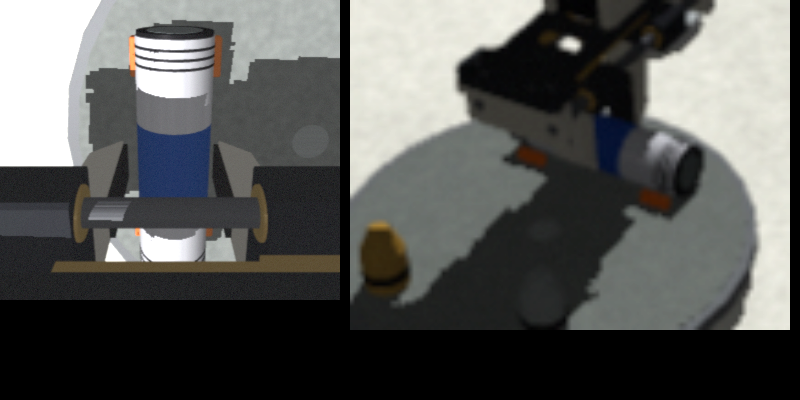

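Reported TCP 18.9 mm would be below the platter top, yet nothing touches, so the offset is confirmed. The fingers straddle the band (left crop 125–215, 150–200) with the tips near mid-height. I go 8 mm deeper, then grip.

```bash
python3 -m creep '[{"grip":-0.05,"tx":0,"ty":0,"tz":0.4,"roll":0},{"grip":-0.05,"tx":0,"ty":0,"tz":0.4,"roll":0},{"grip":-0.05,"tx":0,"ty":0,"tz":0,"roll":0}]'
python3 -m creep '[{"grip":-0.1,"tx":0,"ty":0,"tz":0,"roll":0},{"grip":-0.15,"tx":0,"ty":0,"tz":0,"roll":0},{"grip":-0.2,"tx":0,"ty":0,"tz":0,"roll":0},{"grip":-0.25,"tx":0,"ty":0,"tz":0,"roll":0},{"grip":-0.25,"tx":0,"ty":0,"tz":0,"roll":0},{"grip":-0.25,"tx":0,"ty":0,"tz":0,"roll":0}]' 20
```

```text
time_s: 8.62
ee_pos: [497.2, -208.1, 11.5]
eef_rot: [-0.0, 0.999, 0.044, -0.0]
wrist_force: [-0.3, 0.6, -0.5]
finger_gap: 43.7
finger_force: 0.0
time_s: 9.38
ee_pos: [497.5, -208.3, 12.0]
eef_rot: [0.0, 0.999, 0.044, 0.0]
wrist_force: [0.2, -1.7, 2.4]
finger_gap: 35.6
finger_force: 20.0
```

Gripped at 35.6 mm, the tube's diameter. Now I lift.

```bash
python3 -m creep '[{"grip":-0.4,"tx":0,"ty":0,"tz":-0.3,"roll":0},{"grip":-0.4,"tx":0,"ty":0,"tz":-1,"roll":0},{"grip":-0.4,"tx":0,"ty":0,"tz":-2,"roll":0},{"grip":-0.4,"tx":0,"ty":0,"tz":-3,"roll":0},{"grip":-0.4,"tx":0,"ty":0,"tz":-3,"roll":0},{"grip":-0.4,"tx":0,"ty":0,"tz":-2,"roll":0},{"grip":-0.4,"tx":0,"ty":0,"tz":0,"roll":0},{"grip":-0.4,"tx":0,"ty":0,"tz":0,"roll":0},{"grip":-0.4,"tx":0,"ty":0,"tz":0,"roll":0},{"grip":-0.4,"tx":0,"ty":0,"tz":0,"roll":0}]' 25
python3 - <<'E'
from h import *
to(531,217,125,.02); grab("wrist","pics/w6.png"); grab("scene","pics/s6.png")
a=cv2.imread("pics/w6.png");s=cv2.resize(cv2.imread("pics/s6.png")[150:290,160:340],(360,280))
o=np.zeros((400,800,3),np.uint8);o[:275,:440]=cv2.resize(a,(440,275));o[:280,440:800]=s
cv2.imwrite("pics/c6.png",cv2.convertScaleAbs(o,alpha=1.3))
E
```

```text
time_s: 10.62
ee_pos: [497.0, -208.0, 124.1]
eef_rot: [-0.0, 0.999, 0.044, -0.001]
wrist_force: [-0.9, -0.5, -3.2]
finger_gap: 35.2
finger_force: 25.0
pos [ 497.  -208.   124.1] yaw 0.089 tilt 0.001 shift [  7.16 -42.03  -0.08] roll 0.069 F [-0.9 -0.5 -3.2] gap 35.2 ff 25.0 t 10.62
```

View pics/c6.png

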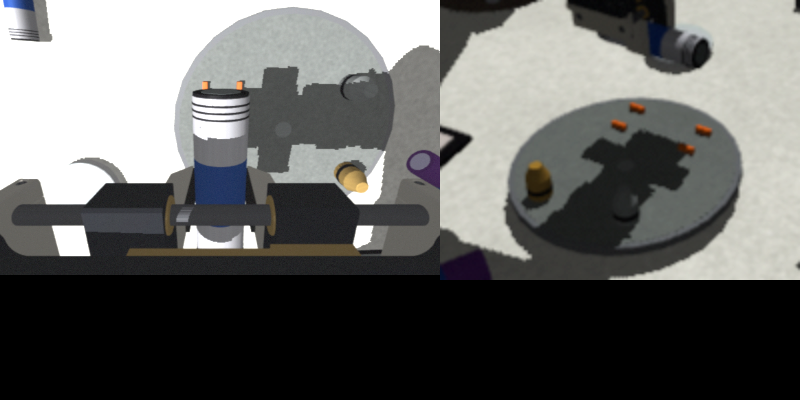

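The tube is lifted and gripped at its band, level, clear of the turntable; both objectives are upright. Now I carry it to the V-block.

```bash
python3 -m creep '[{"grip":-0.4,"tx":0,"ty":0,"tz":0,"roll":0.066},{"grip":-0.4,"tx":0.2,"ty":-2,"tz":0,"roll":0},{"grip":-0.4,"tx":0.4,"ty":-4,"tz":0,"roll":0},{"grip":-0.4,"tx":0.5,"ty":-5,"tz":0,"roll":0},{"grip":-0.4,"tx":0.5,"ty":-5,"tz":0,"roll":0},{"grip":-0.4,"tx":0.5,"ty":-5,"tz":0,"roll":0},{"grip":-0.4,"tx":0.5,"ty":-5,"tz":0,"roll":0},{"grip":-0.4,"tx":0.5,"ty":-5,"tz":0,"roll":0},{"grip":-0.4,"tx":0.4,"ty":-4,"tz":0,"roll":0},{"grip":-0.4,"tx":0.3,"ty":-3,"tz":0,"roll":0},{"grip":-0.4,"tx":0,"ty":0,"tz":0,"roll":0},{"grip":-0.4,"tx":0,"ty":0,"tz":0,"roll":0}]' 25
python3 -c "
from h import *
to(530,216.5,90,.023);grab('wrist','pics/w7.png')"
```

```text
time_s: 12.22
ee_pos: [526.7, 171.8, 124.5]
eef_rot: [0.0, 1.0, 0.011, -0.0]
wrist_force: [0.2, 0.4, -3.3]
finger_gap: 35.4
finger_force: 25.0
pos [526.7 171.8 124.5] yaw 0.022 tilt 0.001 shift [ 0.43 -4.46  3.44] roll -0.001 F [ 0.2  0.4 -3.3] gap 35.4 ff 25.0 t 12.22
```

View pics/w7.png

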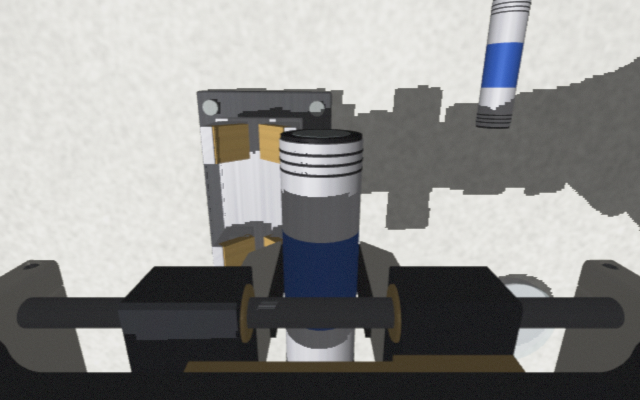

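```bash
python3 - <<'E'
from h import *
f="pics/w7.png"
for n,u,v,z in(("L outer far",216,125,88),("L outer near",217,162,88),("slot mid far",254,123,70),("slot mid near",254,155,70),("near saddle L far corner",224,241,88),("foot far L",197,91,20),("foot far R",331,92,20),("tube end centre",320.5,136,160)):
    print(n,px(f,u,v,z).round(1))
print(cam(f)[3])
i=cv2.imread(f);cv2.imwrite("pics/c7.png",cv2.resize(i[80:280,180:300],(480,800))[:600])
E
```

```text
L outer far [587.7 238.7  88. ]
L outer near [563.9 239.8  88. ]
slot mid far [587.7 217.9  70. ]
slot mid near [565.6 218.7  70. ]
near saddle L far corner [507.1 238.9  88. ]
foot far L [606.8 272.1  20. ]
foot far R [608.5 164.3  20. ]
tube end centre [592.  172.7 160. ]
[612.02589396 173.61862774 308.55570152]
```

View pics/c7.png

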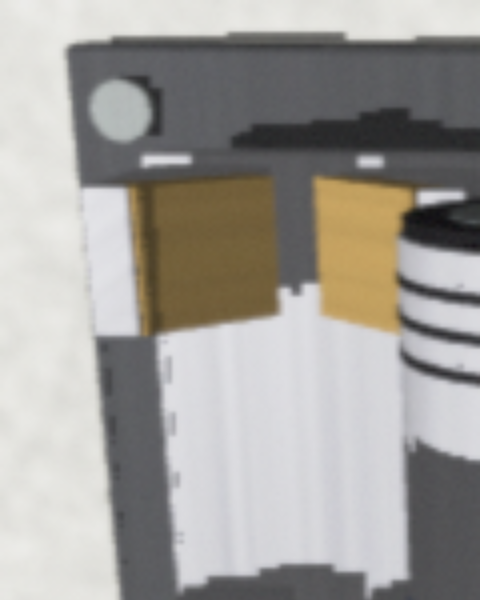

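```bash
python3 -m creep '[{"grip":-0.4,"tx":0.2,"ty":-1.5,"tz":0,"roll":0},{"grip":-0.4,"tx":0.3,"ty":-2,"tz":0,"roll":0},{"grip":-0.4,"tx":0.13,"ty":-0.95,"tz":0,"roll":0},{"grip":-0.4,"tx":0,"ty":0,"tz":1,"roll":0},{"grip":-0.4,"tx":0,"ty":0,"tz":2,"roll":0},{"grip":-0.4,"tx":0,"ty":0,"tz":2,"roll":0},{"grip":-0.4,"tx":0,"ty":0,"tz":1,"roll":0},{"grip":-0.4,"tx":0,"ty":0,"tz":0,"roll":0},{"grip":-0.4,"tx":0,"ty":0,"tz":0,"roll":0},{"grip":-0.4,"tx":0,"ty":0,"tz":0,"roll":0}]' 25
python3 -c "
from h import *
to(532,216.5,56,.023);grab('wrist','pics/w8.png')"
```

```text
time_s: 13.52
ee_pos: [532.6, 217.4, 65.5]
eef_rot: [-0.0, 1.0, 0.011, 0.001]
wrist_force: [0.3, 0.5, -2.8]
finger_gap: 35.4
finger_force: 25.0
pos [532.6 217.4  65.5] yaw 0.023 tilt 0.001 shift [-0.06  0.09  0.95] roll -0.000 F [ 0.3  0.5 -2.8] gap 35.4 ff 25.0 t 13.53
```

View pics/w8.png

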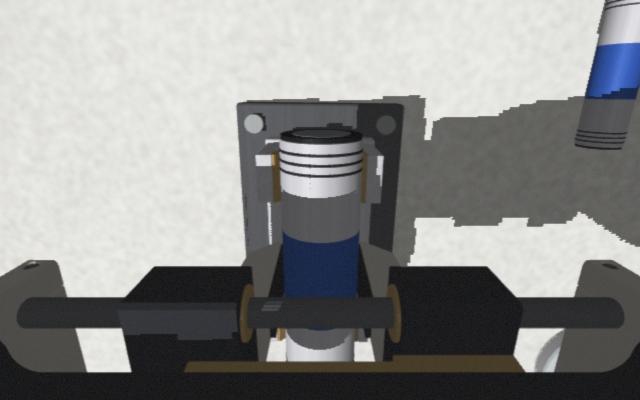

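The tube (columns 279–362) sits centred over the foot (238–404) and between the brass edges. That was my 12th picture, two more than the ten allowed, so I view no more and go on by force and pose.

```bash
python3 -m creep '[{"grip":-0.4,"tx":0,"ty":0,"tz":0.3,"roll":0},{"grip":-0.4,"tx":0,"ty":0,"tz":0.3,"roll":0},{"grip":-0.4,"tx":0,"ty":0,"tz":0,"roll":0},{"grip":-0.4,"tx":0,"ty":0,"tz":0,"roll":0}]' 25; python3 -m creep '[{"grip":-0.4,"tx":0,"ty":0,"tz":0.1,"roll":0},{"grip":-0.4,"tx":0,"ty":0,"tz":0,"roll":0},{"grip":-0.4,"tx":0,"ty":0,"tz":0,"roll":0}]';python3 -m creep '[{"grip":-0.4,"tx":0,"ty":0,"tz":0.1,"roll":0},{"grip":-0.4,"tx":0,"ty":0,"tz":0,"roll":0},{"grip":-0.4,"tx":0,"ty":0,"tz":0,"roll":0}]'
```

```text
time_s: 14.08
ee_pos: [532.0, 217.3, 58.8]
eef_rot: [0.0, 1.0, 0.011, -0.0]
wrist_force: [-0.4, -0.3, -2.0]
finger_gap: 35.6
finger_force: 25.0
time_s: 14.45
ee_pos: [532.1, 217.2, 57.8]
eef_rot: [0.0, 1.0, 0.011, 0.0]
wrist_force: [0.4, -0.5, -2.2]
finger_gap: 35.6
finger_force: 25.0
time_s: 14.82
ee_pos: [532.2, 217.5, 56.9]
eef_rot: [-0.0, 1.0, 0.011, 0.0]
wrist_force: [0.8, 1.2, -2.9]
finger_gap: 35.3
finger_force: 25.0
```

```bash
for k in 1; do python3 -m creep '[{"grip":-0.4,"tx":0,"ty":0,"tz":0.1,"roll":0},{"grip":-0.4,"tx":0,"ty":0,"tz":0,"roll":0},{"grip":-0.4,"tx":0,"ty":0,"tz":0,"roll":0}]'|egrep 'pos|wrist'; python3 -m creep '[{"grip":-0.4,"tx":0,"ty":0,"tz":0.1,"roll":0},{"grip":-0.4,"tx":0,"ty":0,"tz":0,"roll":0},{"grip":-0.4,"tx":0,"ty":0,"tz":0,"roll":0}]'|egrep 'pos|wrist'; done
```

```text
ee_pos: [532.4, 217.8, 56.2]
wrist_force: [0.1, 2.5, 3.1]
ee_pos: [532.4, 217.8, 55.1]
wrist_force: [0.2, 5.1, 3.3]
```

Contact came at reported TCP 56, as predicted. I open the fingers so that the tube settles by its own weight.

```bash
python3 -m creep '[{"grip":-0.18,"tx":0,"ty":-0.05,"tz":0,"roll":0},{"grip":-0.1,"tx":0,"ty":0,"tz":0,"roll":0},{"grip":0,"tx":0,"ty":0,"tz":0,"roll":0},{"grip":0,"tx":0,"ty":0,"tz":0,"roll":0},{"grip":0,"tx":0,"ty":0,"tz":0,"roll":0},{"grip":0,"tx":0,"ty":0,"tz":0,"roll":0}]'
python3 - <<'E'
from h import *
to(532,217.5,60,.023); f="pics/w9.png";grab("wrist",f)
i=cv2.imread(f).astype(int)
for r in(150,170,185,200,250,265):
    g=i[r,230:420].sum(1); d=np.abs(np.diff(g)); k=np.nonzero(d>90)[0]+230; print(r,k.tolist())
E
```

```text
time_s: 16.32
ee_pos: [532.0, 217.6, 54.8]
eef_rot: [0.0, 1.0, 0.011, -0.0]
wrist_force: [-0.0, 0.1, -1.2]
finger_gap: 45.6
finger_force: 0.0
pos [532.  217.6  54.8] yaw 0.023 tilt 0.000 shift [-0.    0.01 -0.52] roll -0.000 F [-0.   0.1 -1.2] gap 45.6 ff 0.0 t 16.32
150 [234, 235, 281, 282]
170 [236, 251, 252, 267, 268, 271, 282, 283, 284, 366, 370, 380, 381]
185 [237, 278, 279, 365, 369, 370, 379, 380]
200 [238, 239, 340, 341, 399]
250 [241, 242, 365, 417, 418]
265 [364, 410, 411, 412]
```

```bash
python3 -m creep '[{"grip":0,"tx":0,"ty":0,"tz":-0.5,"roll":0},{"grip":0,"tx":0,"ty":0,"tz":-2,"roll":0},{"grip":0,"tx":0,"ty":0,"tz":-2,"roll":0},{"grip":-1,"tx":0,"ty":0,"tz":0,"roll":0},{"grip":-1,"tx":0,"ty":0,"tz":0,"roll":0},{"grip":-1,"tx":0,"ty":0,"tz":0,"roll":0},{"grip":-1,"tx":0,"ty":0,"tz":0,"roll":0},{"grip":-1,"tx":0,"ty":0,"tz":0,"roll":0}]' 20
python3 - <<'E'
from h import *
to(532,218,90,.023); f="pics/w10.png";grab("wrist",f);i=cv2.imread(f).astype(int)
m=((i[...,0]-i[...,2]>40)&(i[...,0]>80))
for r in range(150,250,8):
    u=np.nonzero(m[r,240:400])[0]+240
    if len(u)>8: print(r,u.min(),u.max(),px(f,(u.min()+u.max())/2,r,101).round(1))
v,u=np.nonzero(m[:250,240:400]);print("band rows",v.min(),v.max())
E
```

```text
time_s: 17.38
ee_pos: [531.9, 217.6, 99.5]
eef_rot: [0.0, 1.0, 0.011, -0.0]
wrist_force: [-0.1, 0.5, -0.0]
finger_gap: 1.6
finger_force: 0.0
pos [531.9 217.6  99.5] yaw 0.023 tilt 0.001 shift [ 0.01 -0.04  0.95] roll -0.000 F [-0.1  0.5 -0. ] gap 1.6 ff 0.0 t 17.38Traceback (most recent call last):
  File "<stdin>", line 7, in <module>
    return umr_minimum(a, axis, None, out, keepdims, initial, where)
ValueError: zero-size array to reduction operation minimum which has no identity
```

```bash
python3 - <<'E'
from h import *
f="pics/w10.png";i=cv2.imread(f).astype(int)
m=(i[...,0]-i[...,2]>25)
for r in range(170,250,6):
    u=np.nonzero(m[r,240:400])[0]+240
    if len(u)>15: print("band",r,u.min(),u.max(),px(f,(u.min()+u.max()+1)/2,r,101).round(1))
g=i.sum(2)
for r in(150,160,170): print(r,g[r,262:384:3].tolist())
E
```

```text
band 206 290 349 [553.4 217.7 101. ]
band 212 290 348 [549.7 217.9 101. ]
band 218 291 348 [546.1 217.6 101. ]
band 224 291 348 [542.4 217.5 101. ]
band 230 291 348 [538.6 217.4 101. ]
band 236 291 347 [534.8 217.6 101. ]
band 242 291 347 [531.  217.5 101. ]
150 [281, 293, 652, 660, 654, 321, 213, 187, 180, 221, 497, 611, 639, 650, 674, 686, 685, 693, 679, 646, 620, 596, 578, 550, 511, 473, 430, 396, 334, 231, 145, 192, 359, 621, 628, 634, 639, 348, 127, 135, 126]
160 [281, 287, 265, 268, 263, 265, 239, 187, 181, 239, 248, 249, 255, 254, 270, 261, 522, 692, 674, 647, 615, 595, 577, 540, 507, 475, 435, 395, 330, 262, 198, 206, 350, 621, 331, 260, 263, 147, 126, 122, 114]
170 [286, 282, 260, 263, 262, 268, 235, 178, 178, 237, 246, 244, 249, 255, 261, 257, 259, 269, 299, 644, 617, 593, 574, 539, 500, 473, 427, 388, 319, 247, 180, 186, 198, 262, 256, 252, 254, 134, 113, 126, 117]
```

The tube lies at y≈217.5, centred under the closed fingers, with its middle at x≈532. Now I press down stepwise on its crown.

```bash
python3 -m creep '[{"grip":-1,"tx":0,"ty":0,"tz":0.6,"roll":0},{"grip":-1,"tx":0,"ty":0,"tz":0.6,"roll":0},{"grip":-1,"tx":0,"ty":0,"tz":0,"roll":0},{"grip":-1,"tx":0,"ty":0,"tz":0,"roll":0}]'|egrep 'pos|wrist';  python3 -m creep '[{"grip":-1,"tx":0,"ty":0,"tz":0.1,"roll":0},{"grip":-1,"tx":0,"ty":0,"tz":0.1,"roll":0},{"grip":-1,"tx":0,"ty":0,"tz":0,"roll":0},{"grip":-1,"tx":0,"ty":0,"tz":0,"roll":0}]'|egrep 'pos|wrist'; python3 -m creep '[{"grip":-1,"tx":0,"ty":0,"tz":0.1,"roll":0},{"grip":-1,"tx":0,"ty":0,"tz":0.1,"roll":0},{"grip":-1,"tx":0,"ty":0,"tz":0,"roll":0},{"grip":-1,"tx":0,"ty":0,"tz":0,"roll":0}]'|egrep 'pos|wrist'
```

```text
ee_pos: [532.1, 217.7, 87.8]
wrist_force: [0.0, 0.4, 0.0]
ee_pos: [532.1, 217.8, 85.8]
wrist_force: [-0.3, -0.8, -0.2]
ee_pos: [532.1, 217.8, 84.0]
wrist_force: [-0.8, 0.0, 4.3]
```

```bash
python3 -m creep '[{"grip":-1,"tx":0,"ty":0,"tz":0.1,"roll":0},{"grip":-1,"tx":0,"ty":0,"tz":0.1,"roll":0},{"grip":-1,"tx":0,"ty":0,"tz":0,"roll":0},{"grip":-1,"tx":0,"ty":0,"tz":0,"roll":0}]'|egrep 'pos|wrist'; python3 -m creep '[{"grip":-1,"tx":0,"ty":0,"tz":0.1,"roll":0},{"grip":-1,"tx":0,"ty":0,"tz":0.1,"roll":0},{"grip":-1,"tx":0,"ty":0,"tz":0,"roll":0},{"grip":-1,"tx":0,"ty":0,"tz":0,"roll":0}]'|egrep 'pos|wrist'
```

```text
ee_pos: [532.1, 217.8, 81.9]
wrist_force: [-1.6, -0.2, 5.7]
ee_pos: [532.2, 217.8, 80.1]
wrist_force: [-1.4, -1.4, 7.1]
```

```bash
python3 -m creep '[{"grip":-1,"tx":0,"ty":0,"tz":0.1,"roll":0},{"grip":-1,"tx":0,"ty":0,"tz":0.1,"roll":0},{"grip":-1,"tx":0,"ty":0,"tz":0.1,"roll":0},{"grip":-1,"tx":0,"ty":0,"tz":0,"roll":0},{"grip":-1,"tx":0,"ty":0,"tz":0,"roll":0},{"grip":-1,"tx":0,"ty":0,"tz":0,"roll":0},{"grip":-1,"tx":0,"ty":0,"tz":0,"roll":0}]'|egrep 'pos|wrist|time'
python3 - <<'E'
from h import *
F=[]
for k in range(6):
    f="pics/w11.png";grab("wrist",f);s=sense();F.append(np.r_[s["wrist_force"],s["ft_torque"],s["ee_pos"]])
print(np.mean(F,0).round(2))
i=cv2.imread(f).astype(int);m=(i[...,0]-i[...,2]>25)
for r in range(195,250,6):
    u=np.nonzero(m[r,240:400])[0]+240
    if len(u)>15: print("band",r,u.min(),u.max(),px(f,(u.min()+u.max()+1)/2,r,94).round(1))
E
```

```text
time_s: 20.8
ee_pos: [532.2, 217.8, 77.4]
wrist_force: [-3.0, -1.6, 10.8]
[-2.6600e+00 -1.3500e+00  9.8900e+00 -2.8000e-01  6.1000e-01  1.0000e-02
  5.3220e+02  2.1782e+02  7.7350e+01]
band 219 288 351 [551.7 217.9  94. ]
band 225 288 351 [548.3 217.8  94. ]
band 231 288 350 [544.8 218.   94. ]
band 237 289 350 [541.4 217.6  94. ]
band 243 289 350 [537.8 217.6  94. ]
```

The force of 9.9 N plus the tube's weight gives about 6.9 mm of sink, and the drop since contact (about 7 mm) agrees. It is steady and the tube is centred, so I hand in.

```bash
python3 -c "
from workcell import finish_job
print(finish_job())"
```

```text
the job is handed in; nothing more can be done
None
```

I handed the job in with the tube centred in the V-block and held pressed about 7 mm down (worked out from force and height; no verdict came back), but the first grasp slipped off the tube, and I viewed 12 pictures, two over the limit of 10.

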